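# Seat the grating disc of a food processor

## Task

The grating disc of the food processor sits raised on its spindle. With your fingertips, push the black lug to turn the disc until the notch in its rim stands over the red pin, then press the disc down until it is fully home over the pin and take the hand away. Only touch and push: do not pinch the lug or lift the disc, and leave everything else on the worktop where it stands.

Things in the scene. Friction and masses are not known exactly. Their poses are not given: they have to be found in the camera images.
- base_axis (a point): Food processor with its bowl off: a fixed round white motor base, 204 mm across and 56 mm high (dark deck on top, black dial on the side below the pin). This point is on the axis of base and disc, at the height of the deck (56 mm above the worktop). The axes are the base's: its pin and dial lie towards its own -x, which points within 70 degrees of straight towards the robot's side of the worktop; z up.
- pin_top (a point): Top of the red pin on the deck's edge, 72 mm from the axis towards the base's -x, 69 mm above the worktop. The pin is 10 mm wide with a rounded top and runs radially from 66 to 87 mm from the axis, so that its outer end shows beyond the disc's rim.
- notch (a point): Middle of the disc's notch, at the disc's underside, 72 mm from the axis. The disc is pale metal, 150 mm across and 6 mm thick, underside 70 mm above the worktop at the start, 1 mm above the pin. The notch is cut 12 mm deep (to 63 mm from the axis) and is 18 mm wide: 4 mm of play either side of the pin.
- lug (a point): Centre of the top of the black finger lug on the disc, opposite the notch, 44 mm from the axis. The lug is 30 mm long radially (29 to 59 mm from the axis), 16 mm thick, and stands 20 mm above the disc's face (its top 96 mm above the worktop at the start). Axes are the disc's: x radially outward through the lug, away from the notch; z up.
- lug_left: The lug's flat side towards the disc's +y; origin at the middle of that side. Push it to turn the disc clockwise seen from above.
- lug_right: The lug's flat side towards the disc's -y; origin at the middle of that side. Push it to turn the disc anticlockwise seen from above. Pressing on both sides at once is a pinch.
- hub (a point): Top of the low black hub in the disc's centre with a red spot (40 mm across, 7 mm above the disc's face; 83 mm above the worktop at the start): a good place to press. The disc may be pressed anywhere.
- disc (a joint): Turn of the disc on its base, anticlockwise positive seen from above, in rad; the notch is over the pin at 0 and at 2 pi. It turns freely both ways without stops, with light friction (0.05 N m), and stays where it is left.
- seat (a joint): How far the disc has gone down, in m: 0 at the start, 0.008 fully home. It moves stiffly (about 6 N), stays where it is left, and is stopped by the pin after about 1 to 3 mm, depending on the force, when the notch is not over it. Negative: lifted.
- tin: Bystander: cream and brown tin, 75 mm wide, 66 mm high, left of the processor; origin at its foot.
- spice_jar: Bystander: spice jar with a red cap, 41 mm wide, 105 mm high, right of the processor; origin at its foot.
- spice_jar_dark: Bystander: spice jar with a dark cap, 41 mm wide, 105 mm high, at the left of the worktop; origin at its foot.
- egg_cup: Bystander: white egg cup, 52 mm wide, 58 mm high, at the left of the worktop; origin at its foot.
- mug_2: Bystander: spotted mug, 93 mm high, at the right of the worktop; origin at its foot.
- teaspoon_1: Bystander: teaspoon, 130 mm long, lying at the right of the worktop; origin under its middle.
Not all that is in view belongs to the job. There is more than one size of the part that bears base_axis; the job needs the larger.

How it is judged:
By the outcome, as a careful person would: the job done as asked, in the order asked, and still so for the second after the job is handed in, with the robot touching nothing.
It also fails if it takes over 51 s, if anything falls off the work surface, if the arm or the gripper's body presses on something with over 40 N, if the wrist force passes 120 N, or if a joint passes its speed limit or range.

## Robot

A 6-joint arm with a two-finger parallel gripper is mounted at the origin on a cart in front of the work surface, level with it; the furniture and walls round the work are solid. World frame = base frame: x ahead of the robot, y to its left, z up, the work surface at z = 0. Lengths are in m, angles in rad, forces in N, time in s.
With the tool pointing down it reaches from about 0.25 to 0.775 m from the base axis. Payload 4 kg.
Tool frame: the origin (TCP) lies on the centre line of the jaws, within the pads' length; the fingertips stand 17 mm ahead of it and the grasp point (between the pads) lies 2 mm behind it; z points along the fingers, y is the line along which they close (so a half turn about z gives the same grasp; the last joint's range is limited). The gripper opens to 94 mm and grips with 3 to 60 N. Pads are 16 mm wide; open, the fingers measure 119 mm over their backs; the gripper's body (75 mm by 177 mm) begins 78 mm behind the grasp point.
Start: joints at [-1.28, 0.087, 1.371, -0, 1.684, -0.103], TCP at [0.211, -0.508, 0.223] pointing down, gripper open.
Joint ranges: [-3.1, 3.1], [-0.76, 2.03], [0.27, 2.55], [-1.08, 4.22], [0.17, 2.65], [-2.57, 2.57]. Speed limits (rad/s): [2.79, 2.79, 3.14, 3.14, 3.14, 3.14].

## Interface

Orientations are given as [roll, pitch, yaw] about the fixed x, y, z axes, in that order (R = Rz(yaw) Ry(pitch) Rx(roll)).
In Python, from bench import robot gives the robot as it stands.
- The arm moves only by the tool servo_tool, never from a script. Its argument "plan" is a list of rows, each a list of 7 numbers: the shift along the tool's x, y, z normalised to -1 to 1, where 1 is 0.1 m, then the turn, a rotation vector about the tool's x, y, z normalised to -1 to 1, where 1 is pi/2 rad, then the finger opening in mm, from 0 to 94. In form: [[x, y, z, ax, ay, az, gripper], ...]. A call has 1 to 12 rows; each row is the pose to reach, as a shift and turn from the pose commanded when the call began, along the tool's axes at that moment; what a row does not reach only later rows make up. A row lasts 1/12 s, in which the tool goes at most 41.7 mm and 7.16 degrees, less where a joint would pass 70% of its speed; a pose out of reach is approached as far as the arm can. A call with a number of a shift or a turn outside -1 to 1 is refused whole. A call with a gripper value outside its range is refused whole. The fingers move at their own pace and stop on an object; the grip force is fixed at half the most. Time passes only in rows, so rows that repeat a pose let the fingers close. It gives the time, the measured TCP pose, the force, the opening and the grip force at its end, in the units of the state.
- robot.get_obs(): the state, without advancing time (a new reading comes with each control period).
- robot.snapshot(name): name is "scene" or "side" or "wrist"; returns the picture (384x512x3 uint8, red, green, blue); there is no depth.
- robot.camera_params(name): a dict with "camera_matrix" (3x3 intrinsics, pixels), "rvec" (rotation vector, rad) and "tvec" (3), from world to camera coordinates, as OpenCV has them; the wrist camera has in their place "tool_from_camera" (4x4, takes a point from camera to tool coordinates, whose origin is the TCP and whose axes are the flange's). Camera axes: x right, y down, z forward; pixel columns grow to the right and rows downward; lengths in m; the calibration is good to about 2 mm. A picture is of the moment at which its call begins: read the wrist's pose just before it. camera_params takes no time and is no camera call.
- robot.close_job(): hands the job in; it is judged then, once.
Trained networks look in the newest picture that a camera, given by its name, has taken for a name from the list of things; names that differ only in an ending like _2 or _b are one class to them, and where a whole thing is asked for, a point or a joint stands for the part that bears it (a point fixed in the world has none). Each returns a list of dicts, best first, with "conf" (0 to 1); they miss things now and then, are a little off and sometimes report something else, mostly with a low value. They report only what shows in the picture. A call takes as long as a camera call. They do not tell look-alikes from the thing itself.
- robot.find_in(thing, camera): "extent" ([centre column, centre row, width, height] in pixels, round what is visible of it).
The state is a dict: "time": time; "joint_positions": joint angles; "qvel": joint speeds; "joint_torque": joint torques, N m; "tool_pos": TCP position; "ee_rot": TCP orientation; "wrist_force": force on the tool from outside, world axes, zero at the start; "wrist_torque": the same for the moment, N m; "width": finger opening in m; "finger_force": force on a finger pad.
Only numpy, scipy, OpenCV 4.12 (cv2) and the standard library are available. Lean on these libraries where they do the work, as an engineer would, in place of code of your own. Each camera call takes 0.05 s, during which the arm holds its last target. There are 200 camera calls.

## Working session

There is one attempt and no reset: what is moved stays moved. The work goes in short steps, Python scripts to look and compute and a tool call to move; the robot and the scene stay as the last step left them, time stands still between calls to the robot, and variables do not carry over. Pictures are saved under pics/ and viewed, at most 10 in all, crops included, and the job is handed in when it is done.

Besides the shell and the picture viewer there is one more tool, called after "Request:" in YAML: its name, and indented under it one key for each argument. servo_tool: Moves the arm, as the interface text tells. Scaled input: -1 to 1 covers 0.1 m each way for a shift and pi/2 rad each way for a turn. Its arguments: {"type":"object","properties":{"plan":{"type":"array","items":{"type":"array","items":{"type":"number"}}}},"required":["plan"]}

```bash
ls; mkdir -p pics
cat > h.py <<'E'
import numpy as np, cv2
from scipy.spatial.transform import Rotation as R
from bench import robot
def snap(n,f):
    im=robot.snapshot(n); cv2.imwrite('pics/'+f,cv2.cvtColor(im,cv2.COLOR_RGB2BGR)); return im
def cam(n):
    p=robot.camera_params(n); K=np.array(p['camera_matrix'])
    if 'rvec' in p:
        Rm=cv2.Rodrigues(np.array(p['rvec'],float))[0]; t=np.array(p['tvec']).ravel()
        return K,Rm,t
    o=robot.get_obs(); T=np.eye(4); T[:3,:3]=R.from_euler('xyz',o['ee_rot']).as_matrix(); T[:3,3]=o['tool_pos']
    W=np.linalg.inv(T@np.array(p['tool_from_camera'])); return K,W[:3,:3],W[:3,3]
def atz(c,u,v,z):
    K,Rm,t=c; o=-Rm.T@t; d=Rm.T@np.linalg.solve(K,[u,v,1]); return o+d*(z-o[2])/d[2]
def proj(c,P):
    K,Rm,t=c; q=(K@(Rm@np.atleast_2d(P).T+t[:,None])); return (q[:2]/q[2]).T
E
python3 - <<'E'
from h import *
print({k:np.round(v,3) for k,v in robot.get_obs().items()})
ims=[snap(n,n+'0.png') for n in('scene','side')]
for n in('scene','side'):
    c=cam(n); print(n,'campos',-c[1].T@c[2])
    for t,z in(('base_axis',.056),('disc',.076),('hub',.083),('lug',.096),('pin_top',.069),('notch',.07)):
        for d in robot.find_in(t,n)[:3]:
            e=d['extent']; print(n,t,round(d['conf'],2),np.round(e),np.round(atz(c,e[0],e[1],z),3))
E
```

```text
pics
{'time': np.float64(0.0), 'joint_positions': array([-1.28 ,  0.088,  1.372, -0.   ,  1.684, -0.103]), 'qvel': array([ 0.001,  0.   ,  0.   ,  0.002, -0.   ,  0.   ]), 'joint_torque': array([-2.0000e-03, -3.4018e+01, -3.0243e+01,  7.1000e-02,  3.3000e-02,
       -0.0000e+00]), 'tool_pos': array([ 0.211, -0.507,  0.221]), 'ee_rot': array([-3.139, -0.   ,  0.394]), 'wrist_force': array([-0.644,  0.139,  0.18 ]), 'wrist_torque': array([ 0.031, -0.006,  0.036]), 'finger_force': np.float64(0.0), 'width': np.float64(0.094)}
scene campos [-0.32388356  0.54216425  1.01131862]
scene base_axis 0.64 [254. 208.  56.  47.] [0.472 0.094 0.056]
scene base_axis 0.6 [126. 292.  51.  47.] [0.379 0.595 0.056]
scene base_axis 0.38 [253. 199.  36.  33.] [0.513 0.074 0.056]
scene disc 0.95 [254. 199.  41.  25.] [0.493 0.081 0.076]
scene disc 0.74 [126. 287.  34.  28.] [0.379 0.587 0.076]
scene hub 0.97 [125. 284.  37.  32.] [0.387 0.588 0.083]
scene hub 0.78 [256. 200.  47.  30.] [0.48  0.08  0.083]
scene lug 0.95 [125. 284.  32.  28.] [0.375 0.587 0.096]
scene lug 0.6 [254. 201.  37.  29.] [0.467 0.0
[... 179 characters left out ...]
0.085 0.069]
scene notch 0.77 [124. 284.  34.  32.] [0.397 0.59  0.07 ]
scene notch 0.6 [252. 201.  40.  27.] [0.494 0.091 0.07 ]
scene notch 0.56 [258. 211.  51.  46.] [0.442 0.096 0.07 ]
side campos [-0.01906785 -1.51143128  1.20729143]
side base_axis 0.87 [255. 200.  41.  32.] [0.479 0.04  0.056]
side disc 0.74 [257. 192.  30.  19.] [0.5   0.07  0.076]
side hub 0.9 [257. 191.  34.  15.] [0.499 0.067 0.083]
side hub 0.39 [259. 199.  41.  33.] [0.487 0.003 0.083]
side lug 0.7 [256. 193.  30.  17.] [0.486 0.037 0.096]
side lug 0.37 [283. 263.   6.   6.] [ 0.431 -0.436  0.096]
side pin_top 0.81 [257. 200.  38.  32.] [0.482 0.018 0.069]
side notch 0.65 [257. 193.  34.  22.] [0.5   0.065 0.07 ]
```

Run:
```python
import cv2,numpy as np
s=cv2.imread('pics/scene0.png'); d=cv2.imread('pics/side0.png')
z=lambda im,x,y,w:cv2.resize(im[y:y+w,x:x+w],(400,300*w//w),interpolation=cv2.INTER_CUBIC) 
a=cv2.resize(s,(400,300));b=cv2.resize(d,(400,300))
c=cv2.resize(s[160:250,194:314],(400,300),interpolation=cv2.INTER_CUBIC)
e=cv2.resize(s[245:335,66:186],(400,300),interpolation=cv2.INTER_CUBIC)
cv2.imwrite('pics/m0.png',np.vstack([np.hstack([a,b]),np.hstack([c,e])]))
```

```text
(no output)
```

View pics/m0.png

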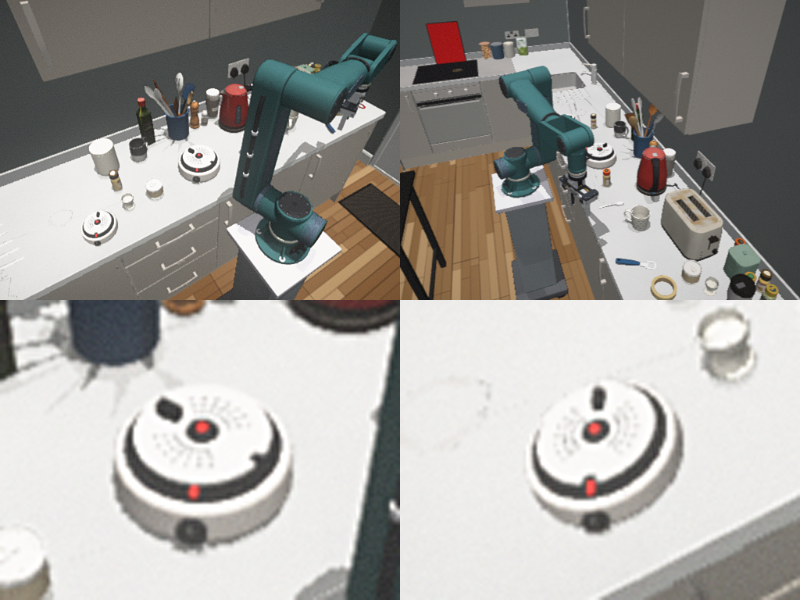

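The processor nearest the kettle is the larger one, with its disc still raised. In the scene picture: hub ≈(254.6,198.4), lug ≈(244.7,192.7), pin ≈(252.2,217.3), notch ≈(271.4,207.7). The left one is the smaller look-alike.

Run:
```python
from h import *
c=cam('scene')
for n,u,v,z in(('hub',254.6,198.4,.083),('lug',244.7,192.7,.096),('pin',252.2,217.3,.069),('notch',271.4,207.7,.076)):print(n,atz(c,u,v,z).round(3))
for t in('tin','spice_jar','mug_2','egg_cup'):
  for n in('scene','side'):
    for d in robot.find_in(t,n)[:2]:
        e=d['extent'];print(t,n,round(d['conf'],2),np.round(e),atz(cam(n),e[0],e[1]+e[3]/2,0).round(3))
p=robot.camera_params('wrist');print(np.round(p['tool_from_camera'],3),np.round(p['camera_matrix']))
o=robot.get_obs();Rm=R.from_euler('xyz',o['ee_rot']).as_matrix()
print(Rm.T@(np.array([.42,.07,.25])-o['tool_pos']))
```

```text
hub [0.489 0.081 0.083]
lug [0.523 0.103 0.096]
pin [0.426 0.129 0.069]
notch [0.423 0.05  0.076]
tin scene 0.88 [197. 241.  20.  32.] [0.422 0.35  0.   ]
tin side 0.56 [256. 193.  30.  19.] [0.504 0.092 0.   ]
spice_jar side 0.53 [265. 226.   9.  26.] [ 0.45  -0.182  0.   ]
mug_2 scene 0.75 [374. 155.  18.  26.] [ 0.451 -0.493  0.   ]
mug_2 side 0.94 [305. 277.  32.  37.] [ 0.484 -0.533  0.   ]
egg_cup scene 0.52 [164. 257.  18.  20.] [0.444 0.461 0.   ]
egg_cup scene 0.49 [254. 209.  50.  50.] [0.405 0.134 0.   ]
[[-0.001 -0.969 -0.248  0.072]
 [ 1.    -0.001 -0.002  0.001]
 [ 0.002 -0.248  0.969 -0.162]
 [ 0.     0.     0.     1.   ]] [[315.   0. 250.]
 [  0. 315. 192.]
 [  0.   0.   1.]]
[ 0.41471736 -0.4535007  -0.02754428]
```

Request:
servo_tool:
  plan:
    - [1,-1,-0.2,0,0,0,0]
    - [1,-1,-0.2,0,0,0,0]
    - [1,-1,-0.2,0,0,0,0]
    - [1,-1,-0.2,0,0,0,0]
    - [1,-1,-0.2,0,0,0,0]

```text
time: 1.52
tool_pos: [0.2665, -0.3746, 0.2442]
ee_rot: [3.139, -0.001, 0.398]
wrist_force: [-0.3, -0.3, 0.3]
width: 0.0639
finger_force: 0.0
```

Request:
servo_tool:
  plan:
    - [1,-1,-0.2,0,0,0,0]
    - [1,-1,-0.2,0,0,0,0]
    - [1,-1,-0.2,0,0,0,0]
    - [1,-1,-0.2,0,0,0,0]
    - [1,-1,-0.2,0,0,0,0]

```text
time: 1.93
tool_pos: [0.3202, -0.2448, 0.2636]
ee_rot: [3.139, -0.002, 0.398]
wrist_force: [-0.3, -0.5, 0.3]
width: 0.0306
finger_force: 0.0
```

Request:
servo_tool:
  plan:
    - [1,-1,0,0,0,0,0]
    - [1,-1,0,0,0,0,0]
    - [1,-1,0,0,0,0,0]
    - [1,-1,0,0,0,0,0]
    - [1,-1,0,0,0,0,0]

```text
time: 2.35
tool_pos: [0.3739, -0.1146, 0.2621]
ee_rot: [-3.141, 0.0, 0.398]
wrist_force: [-0.2, -0.0, 0.4]
width: 0.0003
finger_force: 0.0
```

Request:
servo_tool:
  plan:
    - [1,-1,0,0,0,-1,0]
    - [1,-1,0,0,0,-1,0]
    - [1,-1,0,0,0,-1,0]
    - [1,-1,0,0,0,-1,0]
    - [1,-1,0,0,0,-1,0]
    - [1,-1,0,0,0,-1,0]
    - [1,-1,0,0,0,-1,0]
    - [1,-1,0,0,0,-1,0]
    - [1,-1,0,0,0,-1,0]
    - [1,-1,0,0,0,-1,0]
    - [1,-1,0,0,0,-1,0]
    - [1,-1,0,0,0,-1,0]

```text
time: 3.35
tool_pos: [0.4276, 0.0124, 0.2618]
ee_rot: [-3.14, 0.001, 1.897]
wrist_force: [-0.9, -0.5, -0.9]
width: 0.0006
finger_force: 0.0
```

Request:
servo_tool:
  plan:
    - [0,0,0,0,0,-1,0]
    - [0,0,0,0,0,-1,0]
    - [0,0,0,0,0,-1,0]
    - [0,0,0,0,0,-1,0]
    - [0,0,0,0,0,-1,0]
    - [0,0,0,0,0,-1,0]
    - [0,0,0,0,0,-1,0]
    - [0,0,0,0,0,-1,0]
    - [0,0,0,0,0,-1,0]
    - [0,0,0,0,0,-1,0]
    - [0,0,0,0,0,-1,0]
    - [0,0,0,0,0,-1,0]

```text
time: 4.35
tool_pos: [0.4276, 0.0123, 0.2618]
ee_rot: [-3.14, -0.001, -2.886]
wrist_force: [-1.2, -0.3, -0.2]
width: 0.0002
finger_force: 0.0
```

Run:
```python
from h import *
o=robot.get_obs();print({k:np.round(o[k],3) for k in('time','tool_pos','ee_rot','joint_positions','width')})
np.save('c1.npy',np.array(cam('wrist'),dtype=object),allow_pickle=True)
im=snap('wrist','w1.png'); c=cam('wrist')
for t,z in(('base_axis',.056),('disc',.073),('hub',.083),('lug',.096),('pin_top',.069),('notch',.07)):
  for d in robot.find_in(t,'wrist')[:2]:
    e=d['extent'];print(t,round(d['conf'],2),np.round(e),atz(c,e[0],e[1],z).round(3))
```

```text
{'time': np.float64(4.35), 'tool_pos': array([0.428, 0.012, 0.262]), 'ee_rot': array([-3.140e+00, -1.000e-03, -2.886e+00]), 'joint_positions': array([-0.103, -0.192,  1.56 , -0.002,  1.774, -1.929]), 'width': np.float64(0.0)}Traceback (most recent call last):
  File "<stdin>", line 3, in <module>
ValueError: could not broadcast input array from shape (3,3) into shape (3,)
```

```bash
cat > look.py <<'E'
from h import *
import sys
c=cam('wrist'); im=snap('wrist',sys.argv[1])
for t,z in(('base_axis',.056),('disc',.073),('hub',.083),('lug',.096),('pin_top',.069),('notch',.07)):
  for d in robot.find_in(t,'wrist')[:2]:
    e=d['extent'];print(t,round(d['conf'],2),np.round(e),atz(c,e[0],e[1],z).round(3))
E
python3 look.py w1.png
```

```text
base_axis 0.69 [288. 213. 157. 125.] [0.463 0.069 0.056]
disc 0.77 [297. 228. 120.  87.] [0.473 0.081 0.073]
hub 0.83 [296. 227. 128.  86.] [0.468 0.077 0.083]
lug 0.7 [296. 228. 124.  89.] [0.465 0.074 0.096]
pin_top 0.61 [291. 215. 155. 124.] [0.461 0.07  0.069]
notch 0.61 [296. 228. 120.  88.] [0.474 0.08  0.07 ]
notch 0.23 [ 6. 62. 12. 36.] [ 0.373 -0.267  0.07 ]
```

View pics/w1.png

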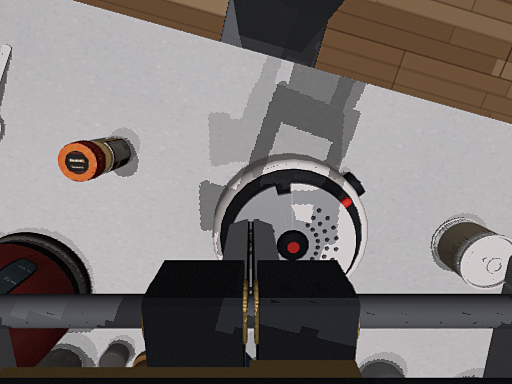

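The wrist picture shows the hub's red spot at (293,247), red pin at (347,203), notch at (284,188); the lug is hidden behind the gripper.

Run:
```python
from h import *
im=cv2.imread('pics/w1.png').astype(int); c=cam('wrist')
b,g,r=im[...,0],im[...,1],im[...,2]
m=((r>150)&(g<80)&(b<80)).astype(np.uint8); m[:,:200]=0;m[:,400:]=0
n,l,s,ce=cv2.connectedComponentsWithStats(m)
for i in range(1,n):
  if s[i,4]>15: print(s[i],ce[i].round(1),atz(c,*ce[i],.083).round(4),atz(c,*ce[i],.068).round(4))
h=atz(c,293,247,.083);nt=atz(c,284,187,.074)
d=nt-h;print(h,nt,np.hypot(d[0],d[1]),np.degrees(np.arctan2(d[1],d[0])))
# scene lug via dark blob
im=cv2.imread('pics/scene0.png').astype(int);cs=cam('scene')
m=((im.max(2)<90)).astype(np.uint8);n,l,s,ce=cv2.connectedComponentsWithStats(m)
for i in range(1,n):
  if 235<ce[i][0]<275 and 185<ce[i][1]<225: print(s[i],ce[i].round(1),atz(cs,*ce[i],.088).round(3))
```

```text
[342 199  10   9  59] [346.5 202.5] [0.4267 0.1256 0.083 ] [0.4297 0.1313 0.068 ]
[288 243  11  10  62] [293.2 247.3] [0.4938 0.0826 0.083 ] [0.4998 0.0864 0.068 ]
[0.49349759 0.08224981 0.083     ] [0.42858548 0.05399773 0.074     ] 0.07079380465754409 -156.47959805732765
[241 190   7   6  30] [244.  192.6] [0.532 0.101 0.088]
[250 197   9   5  22] [254.4 199.6] [0.48  0.087 0.088]
[232 199  19  21  92] [239.5 212.1] [0.455 0.162 0.088]
[254 198  24  22 122] [267.3 212.2] [0.403 0.081 0.088]
```

```bash
cat >> h.py <<'E'
AX=np.array([.494,.0825])
def pose(th,s,z,r=.044):
    t=np.radians(th); e=np.array([np.cos(t),np.sin(t)]); n=np.array([-e[1],e[0]])
    return np.r_[AX+r*e+s*n,z], t+np.pi
def rel(p,yaw):
    o=robot.get_obs(); Rm=R.from_euler('xyz',o['ee_rot']).as_matrix()
    d=Rm.T@(p-o['tool_pos']); w=(yaw-o['ee_rot'][2]+np.pi)%(2*np.pi)-np.pi
    return np.round(np.r_[d/.1,-w/(np.pi/2)],3)
E
python3 - <<'E'
from h import *
c=cam('scene');print(atz(c,227,176,0),atz(c,227,178,0))
print(rel(*pose(23.5,.042,.26)),pose(23.5,.042,.26))
E
```

```text
[0.7399402  0.06963495 0.        ] [0.72860049 0.07556956 0.        ]
[-1.184  0.981  0.022 -0.102] (array([0.51760318, 0.13856148, 0.26      ]), np.float64(3.551745027808461))
```

Request:
servo_tool:
  plan:
    - [-0.6,0.5,0,0,0,-0.1,0]
    - [-0.9,0.98,0,0,0,-0.1,0]
    - [-1,0.98,0,0,0,-0.1,0]
    - [-1,0.98,0,0,0,-0.1,0]
    - [-1,0.98,0,0,0,-0.1,0]
    - [-1,0.98,0,0,0,-0.1,0]

```text
time: 5.2
tool_pos: [0.4993, 0.1351, 0.2618]
ee_rot: [-3.141, -0.002, -2.731]
wrist_force: [-0.2, -0.1, 0.4]
width: 0.0005
finger_force: 0.0
```

Run:
```python
from h import *
snap('wrist','w2.png')
print(rel(*pose(23.5,.042,.16)),rel(*pose(23.5,.042,.102)))
```

```text
[-1.870e-01 -3.500e-02  1.022e+00 -1.000e-03] [-1.880e-01 -3.500e-02  1.602e+00 -1.000e-03]
```

View pics/w2.png

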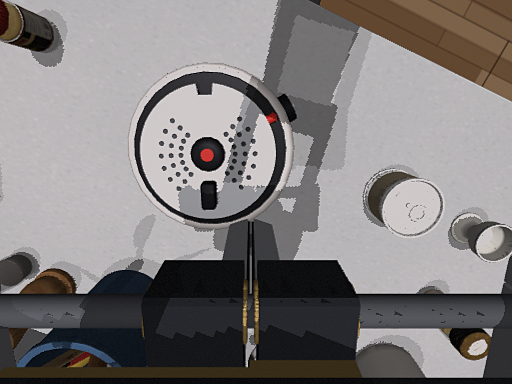

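All visible now: notch (204,88), hub (207,155), lug top (209,195), pin (271,118), tin at right, crock bottom left.

Run:
```python
from h import *
c=cam('wrist');im=cv2.imread('pics/w2.png').astype(int)
m=((im[...,2]>150)&(im[...,1]<80)&(im[...,0]<80)).astype(np.uint8);n,l,s,ce=cv2.connectedComponentsWithStats(m)
for i in range(1,n):
  if s[i,4]>20: print(ce[i].round(1),s[i,4],atz(c,*ce[i],.083).round(4),atz(c,*ce[i],.068).round(4))
h=atz(c,207,155,.083)
for nm,u,v,z in(('notch in',204,93.5,.076),('lug',209,194,.09),('pin',271,118.5,.067),('crock',70,372,.14),('crockedge',150,300,.1)):
  p=atz(c,u,v,z);d=(p-h)[:2];print(nm,p.round(3),np.hypot(*d).round(4),np.degrees(np.arctan2(d[1],d[0])).round(1))
# overlay predicted
for th in(23.5,):
  for r,a,z in((.044,th,.096),(.063,th+180,.076),(.081,142.6,.068)):
    print(proj(c,[AX[0]+r*np.cos(np.radians(a)),AX[1]+r*np.sin(np.radians(a)),z]).round(1))
```

```text
[270.2 118.9] 35 [0.4315 0.1276 0.083 ] [0.4314 0.1286 0.068 ]
[206.7 154.7] 125 [0.4932 0.08   0.083 ] [0.4958 0.0789 0.068 ]
notch in [0.435 0.053 0.076] 0.0641 -154.9
lug [0.531 0.099 0.09 ] 0.0419 25.7
pin [0.431 0.129 0.067] 0.0796 142.1
crock [0.762 0.034 0.14 ] 0.2727 -9.7
crockedge [0.674 0.083 0.1  ] 0.1802 0.7
[[208.5 198.6]]
[[207.4  96. ]]
[[273.4 118.6]]
```

```bash
sed -i 's/^AX=.*/AX=np.array([.4935,.081])/' h.py
python3 - <<'E'
from h import *
print(rel(*pose(25,.042,.16)),rel(*pose(25,.042,.103)))
E
```

```text
[-0.166 -0.035  1.022 -0.017] [-0.166 -0.035  1.592 -0.017]
```

Request:
servo_tool:
  plan:
    - [-0.17,-0.03,0.3,0,0,-0.02,0]
    - [-0.17,-0.03,0.6,0,0,-0.02,0]
    - [-0.17,-0.03,0.9,0,0,-0.02,0]
    - [-0.17,-0.03,0.9,0,0,-0.02,0]

```text
time: 5.58
tool_pos: [0.5119, 0.1367, 0.1657]
ee_rot: [3.139, -0.013, -2.703]
wrist_force: [-1.6, -0.6, -1.2]
width: 0.0004
finger_force: 0.0
```

Request:
servo_tool:
  plan:
    - [0,0,0.25,0,0,0,0]
    - [0,0,0.5,0,0,0,0]
    - [0,0,0.69,0,0,0,0]
    - [0,0,0.69,0,0,0,0]
    - [0,0,0.69,0,0,0,0]

```text
time: 6.0
tool_pos: [0.516, 0.1379, 0.1045]
ee_rot: [-3.141, -0.0, -2.702]
wrist_force: [-0.4, 0.3, 0.8]
width: 0.0006
finger_force: 0.0
```

Run:
```python
from h import *
o=robot.get_obs();print(o['tool_pos'],o['ee_rot'],o['wrist_force'],o['time'])
snap('wrist','w3.png')
for th,s in((25,.03),(25,.024),(18,.022),(11,.022),(4,.022),(-3,.022),(-10,.022),(-17,.022),(-24,.022),(-31,.022),(-38,.022)): print(th,s,rel(*pose(th,s,.103)))
```

```text
[0.51601189 0.13794947 0.10451498] [-3.14131401e+00 -9.65103246e-05 -2.70225223e+00] [-0.37758468  0.25386234  0.76809656] 6.0
25 0.03 [ 0.016 -0.12   0.028  0.002]
25 0.024 [ 0.016 -0.18   0.028  0.002]
18 0.022 [-0.007 -0.255  0.028  0.08 ]
11 0.022 [-0.024 -0.313  0.028  0.158]
4 0.022 [-0.033 -0.372  0.028  0.235]
-3 0.022 [-0.035 -0.432  0.028  0.313]
-10 0.022 [-0.03  -0.492  0.028  0.391]
-17 0.022 [-0.017 -0.551  0.028  0.469]
-24 0.022 [ 0.003 -0.607  0.028  0.547]
-31 0.022 [ 0.029 -0.661  0.028  0.624]
-38 0.022 [ 0.062 -0.712  0.028  0.702]
```

View pics/w3.png

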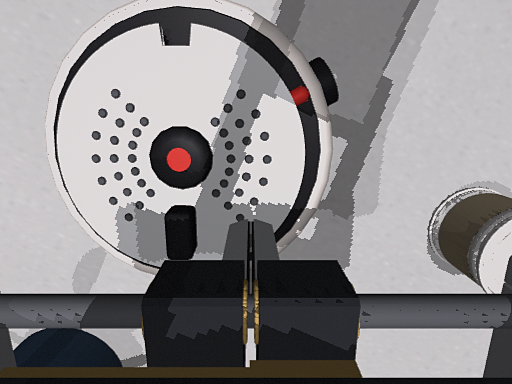

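The closed fingers stand beside the lug (181,232) on its left (+y) side, low enough to push; hub (179,160), notch (176,35), pin (300,95).

Request:
servo_tool:
  plan:
    - [0.016,-0.06,0.02,0,0,0,0]
    - [0.016,-0.12,0.02,0,0,0,0]
    - [0.016,-0.17,0.02,0,0,0,0]
    - [0.016,-0.2,0.02,0,0,0,0]
    - [0.004,-0.23,0.02,0,0,0.04,0]
    - [-0.007,-0.255,0.02,0,0,0.08,0]
    - [-0.016,-0.284,0.02,0,0,0.119,0]
    - [-0.024,-0.313,0.02,0,0,0.158,0]
    - [-0.029,-0.342,0.02,0,0,0.196,0]
    - [-0.033,-0.372,0.02,0,0,0.235,0]
    - [-0.035,-0.402,0.02,0,0,0.274,0]
    - [-0.035,-0.432,0.02,0,0,0.313,0]

```text
time: 7.05
tool_pos: [0.5382, 0.1013, 0.102]
ee_rot: [3.141, 0.001, 3.088]
wrist_force: [-0.2, 1.7, 0.7]
width: 0.0005
finger_force: 0.5
```

```bash
cat > meas.py <<'E'
from h import *
import sys
o=robot.get_obs();print(o['tool_pos'].round(4),o['ee_rot'].round(3),o['wrist_force'].round(1),o['time'])
c=cam('wrist');im=snap('wrist',sys.argv[1])
ann=cv2.cvtColor(im,cv2.COLOR_RGB2BGR)
# rim brightness along r=69mm: notch = dark arc
a=np.radians(np.arange(100,260,.5));z=.076-float(sys.argv[2]) if len(sys.argv)>2 else .076
P=np.c_[AX[0]+.068*np.cos(a),AX[1]+.068*np.sin(a),np.full(len(a),z)]
uv=proj(c,P).round().astype(int);g=[int(im[v,u].max()) if 0<=u<512 and 0<=v<384 else -1 for u,v in uv]
dark=[round(np.degrees(x),1) for x,y in zip(a,g) if 0<=y<100];print('dark',dark)
E
python3 meas.py w4.png
```

```text
[0.5382 0.1013 0.102 ] [3.141e+00 1.000e-03 3.088e+00] [-0.2  1.7  0.7] 7.05
dark [np.float64(174.0), np.float64(174.5), np.float64(175.0), np.float64(175.5), np.float64(176.0), np.float64(176.5), np.float64(177.0), np.float64(177.5), np.float64(178.0), np.float64(178.5), np.float64(179.0), np.float64(179.5), np.float64(180.0), np.float64(180.5), np.float64(181.0), np.float64(181.5), np.float64(182.0), np.float64(182.5), np.float64(183.0), np.float64(183.5), np.float64(184.0), np.float64(184.5), np.float64(185.0), np.float64(185.5), np.float64(186.0), np.float64(186.5)]
```

View pics/w4.png

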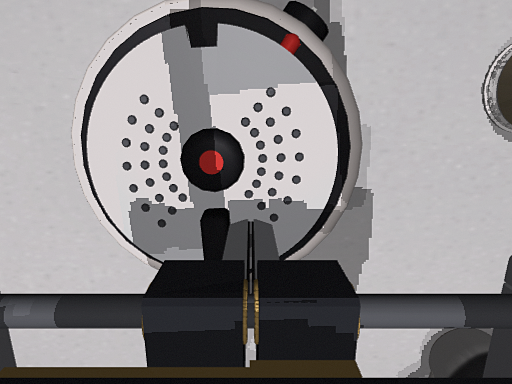

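Contact is working: the lug (215,235) touches the fingers, notch at (202,35) ≈180°, pin (290,42).

Run:
```python
from h import *
c=cam('wrist');h=atz(c,211,161.5,.083);p=atz(c,290,42.5,.068);n=atz(c,203,35,.076)
for q in(p,n): d=(q-h)[:2];print(q,np.hypot(*d),np.degrees(np.arctan2(d[1],d[0])))
print(h)
for th in(-3,-6.5,-10,-13.5,-17,-20.5,-24,-27.5,-31,-34.5,-38): print(th,rel(*pose(th,.022,.102)))
```

```text
[0.43009099 0.12926937 0.068     ] 0.08020896711858533 142.27072144661807
[0.4251505  0.08101356 0.076     ] 0.06838363062136199 179.3074341920806
[0.49352914 0.08018699 0.083     ]
-3 [-0.002 -0.001 -0.    -0.003]
-6.5 [-0.015 -0.028 -0.     0.036]
-10 [-0.026 -0.056 -0.     0.075]
-13.5 [-0.035 -0.084 -0.     0.114]
-17 [-0.043 -0.114 -0.     0.153]
-20.5 [-0.048 -0.143 -0.     0.192]
-24 [-0.052 -0.173 -0.     0.231]
-27.5 [-0.055 -0.203 -0.     0.27 ]
-31 [-0.055 -0.233 -0.     0.309]
-34.5 [-0.053 -0.263 -0.     0.347]
-38 [-0.05  -0.293 -0.     0.386]
```

Request:
servo_tool:
  plan:
    - [-0.015,-0.028,0,0,0,0.036,0]
    - [-0.026,-0.056,0,0,0,0.075,0]
    - [-0.035,-0.084,0,0,0,0.114,0]
    - [-0.043,-0.114,0,0,0,0.153,0]
    - [-0.048,-0.143,0,0,0,0.192,0]
    - [-0.052,-0.173,0,0,0,0.231,0]
    - [-0.055,-0.203,0,0,0,0.27,0]
    - [-0.055,-0.233,0,0,0,0.309,0]
    - [-0.053,-0.263,0,0,0,0.347,0]
    - [-0.05,-0.293,0,0,0,0.386,0]
    - [-0.05,-0.293,0,0,0,0.386,0]

```text
time: 8.02
tool_pos: [0.5415, 0.0713, 0.1019]
ee_rot: [3.141, 0.001, 2.484]
wrist_force: [-0.8, -0.6, 0.6]
width: 0.0004
finger_force: 0.1
```

```bash
python3 meas.py w5.png
python3 - <<'E'
from h import *
c=cam('wrist')
for th in(-38,-40.5): print(th,rel(*pose(th,.022,.102)))
im=cv2.imread('pics/w5.png').astype(int)
m=((im[...,2]>130)&(im[...,1]<90)&(im[...,0]<90)).astype(np.uint8);n,l,s,ce=cv2.connectedComponentsWithStats(m)
for i in range(1,n):
  if s[i,4]>20:print(s[i],ce[i].round(1),atz(c,*ce[i],.083).round(4),atz(c,*ce[i],.068).round(4))
E
```

```text
[0.5415 0.0713 0.1019] [3.141e+00 1.000e-03 2.484e+00] [-0.8 -0.6  0.6] 8.0167
dark [np.float64(137.5), np.float64(145.5), np.float64(146.0), np.float64(146.5), np.float64(147.0), np.float64(147.5), np.float64(148.0), np.float64(148.5), np.float64(149.0), np.float64(149.5), np.float64(150.0), np.float64(150.5)]
-38 [-0.003  0.    -0.002  0.005]
-40.5 [-0.012 -0.019 -0.002  0.033]
[206  10  13  31 297] [211.2  26.7] [0.4384 0.1248 0.083 ] [0.4346 0.1256 0.068 ]
[201 150  24  24 461] [212.5 161.3] [0.4935 0.0806 0.083 ] [0.4942 0.0777 0.068 ]
```

View pics/w5.png

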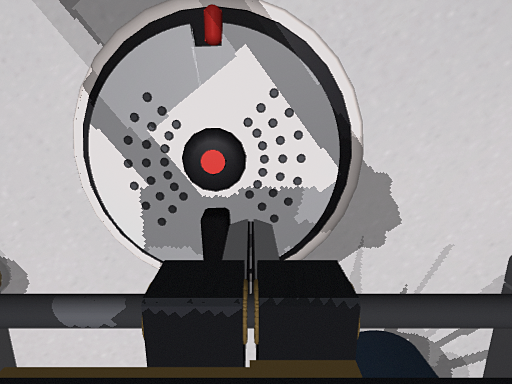

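The pin (213,30) is at the right of the notch (≈193–222): about 2.5° more clockwise is needed.

Request:
servo_tool:
  plan:
    - [-0.003,-0.005,0,0,0,0.008,0]
    - [-0.006,-0.01,0,0,0,0.015,0]
    - [-0.009,-0.019,0,0,0,0.028,0]
    - [-0.009,-0.019,0,0,0,0.028,0]

```text
time: 8.4
tool_pos: [0.5411, 0.0696, 0.1017]
ee_rot: [3.141, 0.001, 2.44]
wrist_force: [0.8, 1.1, -0.4]
width: 0.0008
finger_force: 0.5
```

```bash
python3 meas.py w6.png
python3 - <<'E'
from h import *
im=cv2.imread('pics/w6.png')[0:70,160:260]
cv2.imwrite('pics/w6c.png',cv2.resize(im,(700,490),interpolation=cv2.INTER_CUBIC))
E
```

```text
[0.5411 0.0696 0.1017] [3.141e+00 1.000e-03 2.440e+00] [ 0.8  1.1 -0.4] 8.4
dark [np.float64(135.5), np.float64(136.0), np.float64(136.5), np.float64(137.0), np.float64(137.5), np.float64(145.5), np.float64(146.0), np.float64(146.5), np.float64(147.0), np.float64(147.5), np.float64(148.0)]
```

View pics/w6c.png

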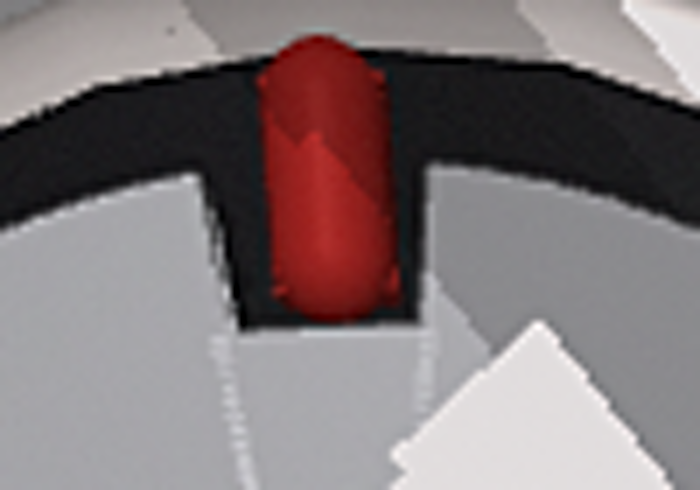

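Pin sits within the notch with clearance both sides (about 0.7 mm off centre). Back off, rise, go over the hub.

Request:
servo_tool:
  plan:
    - [0,0.05,0,0,0,0,0]
    - [0,0.15,0,0,0,0,0]
    - [0,0.15,-0.2,0,0,0,0]
    - [0,0.15,-0.4,0,0,0,0]
    - [0,0.15,-0.4,0,0,0,0]

```text
time: 8.87
tool_pos: [0.5531, 0.082, 0.1455]
ee_rot: [3.137, 0.005, 2.441]
wrist_force: [0.4, 0.4, 1.2]
width: 0.0004
finger_force: 0.0
```

```bash
python3 meas.py w7.png
python3 - <<'E'
from h import *
y=robot.get_obs()['ee_rot'][2]
for z in(.14,.105,.1,.092):print(z,rel(np.r_[AX,z],y))
E
```

```text
[0.5531 0.082  0.1455] [3.137 0.005 2.441] [0.4 0.4 1.2] 8.8667
dark [np.float64(135.5), np.float64(136.0), np.float64(136.5), np.float64(137.0), np.float64(145.0), np.float64(145.5), np.float64(146.0), np.float64(146.5), np.float64(147.0), np.float64(147.5), np.float64(148.0), np.float64(148.5)]
0.14 [ 0.444 -0.384  0.033 -0.   ]
0.105 [ 0.445 -0.386  0.383 -0.   ]
0.1 [ 0.446 -0.386  0.433 -0.   ]
0.092 [ 0.446 -0.386  0.513 -0.   ]
```

Request:
servo_tool:
  plan:
    - [0.22,-0.19,0,0,0,0,0]
    - [0.44,-0.38,0,0,0,0,0]
    - [0.44,-0.38,0,0,0,0,0]
    - [0.44,-0.38,0.2,0,0,0,0]
    - [0.44,-0.38,0.36,0,0,0,0]
    - [0.44,-0.38,0.4,0,0,0,0]

```text
time: 9.42
tool_pos: [0.4908, 0.0805, 0.0981]
ee_rot: [-3.138, -0.003, 2.44]
wrist_force: [-2.3, -0.0, 2.6]
width: 0.0002
finger_force: 1.7
```

Request:
servo_tool:
  plan:
    - [0,0,0.015,0,0,0,0]
    - [0,0,0.03,0,0,0,0]
    - [0,0,0.045,0,0,0,0]
    - [0,0,0.06,0,0,0,0]
    - [0,0,0.075,0,0,0,0]
    - [0,0,0.09,0,0,0,0]
    - [0,0,0.105,0,0,0,0]
    - [0,0,0.105,0,0,0,0]

```text
time: 10.08
tool_pos: [0.4928, 0.0805, 0.0922]
ee_rot: [3.141, 0.001, 2.44]
wrist_force: [-2.7, -0.2, 7.3]
width: 0.0002
finger_force: 3.6
```

Request:
servo_tool:
  plan:
    - [0,0,0.01,0,0,0,0]
    - [0,0,0.02,0,0,0,0]
    - [0,0,0.03,0,0,0,0]
    - [0,0,0.03,0,0,0,0]

```text
time: 10.42
tool_pos: [0.4929, 0.0805, 0.0921]
ee_rot: [3.14, 0.002, 2.44]
wrist_force: [-7.5, 0.1, 18.7]
width: 0.0007
finger_force: 9.4
```

Request:
servo_tool:
  plan:
    - [0,0,0.02,0,0,0,0]
    - [0,0,0.03,0,0,0,0]
    - [0,0,0.03,0,0,0,0]

```text
time: 10.67
tool_pos: [0.493, 0.0805, 0.0918]
ee_rot: [3.14, 0.003, 2.441]
wrist_force: [-13.0, -1.3, 31.0]
width: 0.0004
finger_force: 15.2
```

Request:
servo_tool:
  plan:
    - [0,0,-0.05,0,0,0,0]
    - [0,0,-0.2,0,0,0,0]
    - [0,0,-0.5,0,0,0,0]
    - [0,0,-0.8,0,0,0,0]
    - [0,0,-1,0,0,0,0]
    - [0,0,-1,0,0,0,0]

```text
time: 11.17
tool_pos: [0.4953, 0.0806, 0.1902]
ee_rot: [3.134, 0.008, 2.44]
wrist_force: [0.8, -0.7, 0.4]
width: 0.0006
finger_force: 0.0
```

Request:
servo_tool:
  plan:
    - [0.3,0,-0.3,0,0,0,0]
    - [0.6,0,-0.5,0,0,0,0]
    - [0.6,0.3,-0.5,0,0,0,0]
    - [0.6,0.6,-0.5,0,0,0,0]
    - [0.6,0.6,-0.5,0,0,0,0]
    - [0.6,0.6,-0.5,0,0,0,0]

```text
time: 11.67
tool_pos: [0.485, 0.1656, 0.2327]
ee_rot: [-3.139, -0.002, 2.442]
wrist_force: [0.1, 0.1, -0.7]
width: 0.0003
finger_force: 0.0
```

```bash
python3 meas.py w8.png .008
python3 - <<'E'
from h import *
c=cam('wrist')
u,v=proj(c,[AX[0],AX[1],.07])[0].round().astype(int);print(u,v)
im=cv2.imread('pics/w8.png')
cv2.imwrite('pics/w8c.png',cv2.resize(im[max(v-75,0):v+75,max(u-100,0):u+100],None,fx=4,fy=4,interpolation=cv2.INTER_CUBIC))
E
```

```text
[0.485  0.1656 0.2327] [-3.139e+00 -2.000e-03  2.442e+00] [ 0.1  0.1 -0.7] 11.6667
dark [np.float64(135.0), np.float64(135.5), np.float64(136.0), np.float64(136.5), np.float64(137.0), np.float64(137.5), np.float64(138.0), np.float64(138.5), np.float64(139.0), np.float64(139.5), np.float64(140.0), np.float64(144.0), np.float64(144.5), np.float64(145.0), np.float64(145.5), np.float64(146.0), np.float64(146.5), np.float64(147.0), np.float64(147.5), np.float64(148.0)]
198 236
```

View pics/w8c.png

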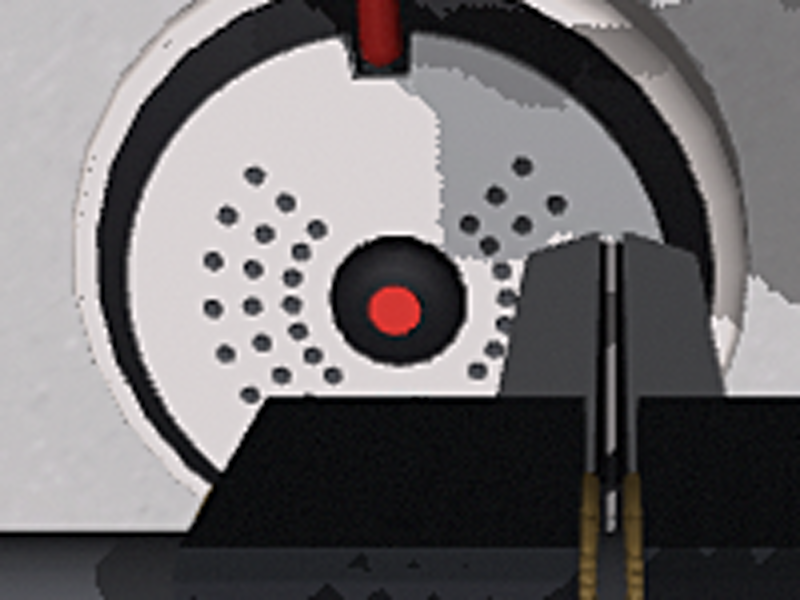

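The pin stands in the notch (380,40 in the crop) with the disc pressed down the full 8 mm to a hard stop, and the hand is clear.

```bash
python3 -c "
from bench import robot
print(robot.close_job())"
```

```text
the job is handed in; nothing more can be done
None
```

I turned the disc clockwise about 63° by pushing the lug, until the notch stood over the red pin, then pressed it down 8 mm to a firm stop. The hand is clear, and I handed the job in at about 12 s; no verdict came back.

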